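Hold a contact probe on a bakery warmer's test disc

ROBOT

A 6-joint arm with a two-finger parallel gripper is mounted at the origin on the work surface. World frame = base frame: x ahead of the robot, y to its left, z up, the work surface at z = 0. Lengths are in m, angles in rad, forces in N, time in s.
With the tool pointing down it reaches from about 0.375 to 0.975 m from the base axis. Payload 3.8 kg.
Tool frame: the origin (TCP) lies at the very end of the fingers, on their centre line; the grasp point (between the pads) lies 19 mm behind it; z points along the fingers, y is the line along which they close (so a half turn about z gives the same grasp; the last joint's range is limited). The gripper opens to 85 mm and grips with 20 to 120 N. Pads are 22 mm wide; open, the fingers measure 114 mm over their backs; the gripper's body (76 mm by 85 mm) begins 54 mm behind the grasp point. The pads swing forward as they close: fully open they stand 13 mm farther back than shut.
Start: joints at [-1.231, 0.264, 1.604, -0, 1.274, -0.037], TCP at [0.248, -0.628, 0.231] pointing down, gripper open.
Joint ranges: [-2.63, 2.63], [-0.94, 2.18], [0.31, 2.57], [-1.31, 4.45], [0, 2.66], [-2.55, 2.55]. Speed limits (rad/s): [2.57, 2.57, 3.14, 3.14, 3.14, 3.14].

INTERFACE

Orientations are given as a rotation vector (axis times angle).
In Python, from workcell import read_state, read_camera, calibration, finish_job gives the robot as it stands.
- The arm moves only by the tool step_arm, never from a script. Its argument "commands" is a list of rows, each an object of numbers: "fingers": the gripper's target within -1 to 1 (shut at 1, half-way at 0, fully open at -1); "dx", "dy", "dz": the shift along the tool's x, y, z in m; "roll": the turn about the tool's z in degrees. In form: [{"fingers": .., "dx": .., "dy": .., "dz": .., "roll": ..}, ...]. A call has 1 to 8 rows; each row is the pose to reach, as a shift and turn from the pose commanded when the call began, along the tool's axes at that moment; what a row does not reach only later rows make up. A row lasts 1/8 s, in which the tool goes at most 62.5 mm and 10.7 degrees, less where a joint would pass 70% of its speed; a pose out of reach is approached as far as the arm can. A call with a gripper value outside its range is refused whole. The fingers move at their own pace and stop on an object; "squeeze" is the grip in N (left out, the last holds). Time passes only in rows, so rows that repeat a pose let the fingers close. It gives the time, the measured TCP pose, the force, the opening and the grip force at its end, in the units of the state.
- read_state(): the state, without advancing time (a new reading comes with each control period).
- read_camera(name): name is "scene" or "top"; returns (picture, depth): 400x640x3 uint8, blue, green, red; 400x640 float32, m along the optical axis (not along the pixel's ray), 0 where there is no reading.
- calibration(name): a dict with "intrinsics" (3x3 intrinsics, pixels), "k1" (the pictures are not rectified: a ray, as slopes to the right and down, at radius r is drawn at 1 + k1 r^2 times it, then the intrinsics apply), "world_to_cam" (4x4, takes a point from world to camera coordinates). Camera axes: x right, y up, looking along -z (the intrinsics and any distortion apply to the point x, -y, -z); pixel columns grow to the right and rows downward; lengths in m; the calibration is good to about 2 mm. A picture is of the moment at which its call begins. calibration takes no time and is no camera call.
- finish_job(): hands the job in; it is judged then, once.
The state is a dict: "time": time; "q": joint angles; "joint_vel": joint speeds; "joint_torque": joint torques, N m; "tool_pos": TCP position; "tcp_rot": TCP orientation; "wrist_force": force on the tool from outside, world axes, zero at the start; "torque": the same for the moment, N m; "width": opening from 0.0 (shut) to 1.0 (fully open); "grip_force": force on a finger pad.
Only numpy, scipy, OpenCV 4.12 (cv2) and the standard library are available. Lean on these libraries where they do the work, as an engineer would, in place of code of your own. Each camera call takes 0.05 s, during which the arm holds its last target. There are 200 camera calls.

TASK

Slide the shutter of the dough warmer along its track by its grip until the square window in it is centred over the round brass test disc underneath. Then take the contact probe out of its stand and hold its tip on the middle of the disc, square to the sloping panel, pressing lightly so that the sprung disc is sunk about half its travel, without jabbing it. Finish while still holding the probe there, and leave the shaker, bowl and mug where they are.

Things in the scene. Friction and masses are not known exactly. Their poses are not given: they have to be found in the camera images.
- warmer: Dough warmer, a fixed stainless wedge 260 mm deep (x), 360 wide (y), 62 mm high in front, 148 at the rear. Origin: centre of its underside; x from low front (robot side) to high rear, z up. Its top panel is tilted 20 deg: normal (-sin 20, 0, cos 20) in this frame, its middle 105 mm above the origin. Rails 6 mm high run along y 41 mm up- and down-slope of the middle; the shutter runs between them.
- disc_face (a point): Centre of the face of the round brass test disc (28 mm across, a 10 mm ring engraved at its middle), at the panel's middle, 2 mm below its surface in a 36 mm square well; hidden under the shutter until the window is over it. z points out of the disc, square to the panel; y is the warmer's y; x up-slope. The point moves in with the disc.
- disc (a joint): How far the disc is pushed in along its axis: 0 at rest, 0.012 m at its stop. It is sprung: 1 N starts it moving, plus 0.4 N for each further mm (3.4 N at 6 mm, 5.8 N at the stop). It springs back when released.
- shutter (a joint): Shutter position along the warmer's +y, 0 to 0.12 m. At 0.08 the window is centred over the disc; beyond that it covers the disc again. Starts between 0 and 0.03. It stays where it is left; about 2 N moves it.
- shutter_window (a point): Centre of the 40 mm square window in the dark steel shutter plate (70 mm up-slope, 170 mm along y, 3 mm thick), on the plate's top face, 4.5 mm above the panel's surface. Axes as disc_face. The plate reaches 45 mm to the -y side and 125 mm to the +y side of this point.
- shutter_grip (a point): Centre of the top of the shutter's black grip, a block 24 mm (up-slope) by 22 mm (along the track) standing 34 mm out of the plate. It lies 70 mm to the +y side of the window's centre. Axes as shutter_window.
- stand: Fixed white block 80 x 80 mm, 75 mm high, with a 17 mm square upright hole through it that holds the probe's stem. Origin: centre of its underside.
- probe: Contact probe, 0.09 to 0.15 kg: grey handle 36 mm (x) by 24 mm (y) by 80 mm (z), below it a steel stem 9 mm thick, 70 mm long, with a flat 10 mm tip. Origin: centre of the handle's underside, where the stem begins; z runs from tip to handle top. It starts upright, the stem hanging in the stand's hole, the handle's underside resting on the stand's top.
- probe_tip (a point): Centre of the probe's flat tip, 70 mm below the handle's underside along the probe's axis; axes as the probe.
- shaker: Bystander: aluminium flour shaker, 68 mm diameter, 100 mm high; origin at the centre of its underside.
- bowl: Bystander: steel bowl, 130 mm across, 60 mm high; origin at the centre of its underside.
- mug: Bystander: white mug, 80 mm diameter, 90 mm high; origin at the centre of its underside.
Not all that is in view belongs to the job. What is meant by the probe is not green, and is the larger of those in its own colour. Leave any turquoise look-alike of the stand alone.

How it is judged:
By the outcome, as a careful person would: the job done as asked, in the order asked, and still so for the second after the job is handed in, while the arm keeps its last pose, push and grip.
It also fails if it takes over 54 s, if anything falls off the work surface, if the arm or the gripper's body presses on something with over 40 N, if the wrist force passes 120 N, or if a joint passes its speed limit or range.

## Working session

There is one attempt and no reset: what is moved stays moved. The work goes in short steps, Python scripts to look and compute and a tool call to move; the robot and the scene stay as the last step left them, time stands still between calls to the robot, and variables do not carry over. Pictures are saved under pics/ and viewed, at most 14 in all, crops included, and the job is handed in when it is done.

Besides the shell and the picture viewer there is one more tool, called after ">>>" as name(argument=value, ...) on one line, values as JSON. step_arm: Moves the arm, as the interface text tells. Its arguments: {"type":"object","properties":{"commands":{"type":"array","items":{"type":"object","properties":{"fingers":{"type":"number"},"dx":{"type":"number"},"dy":{"type":"number"},"dz":{"type":"number"},"roll":{"type":"number"}}}},"squeeze":{"type":"number"}},"required":["commands"]}

```bash
ls; mkdir -p pics
cat > h.py <<'E'
import numpy as np, cv2
from workcell import *
def cam(name):
    c=calibration(name); return np.array(c["intrinsics"]),c["k1"],np.array(c["world_to_cam"])
def ray(name,uv):
    K,k,T=cam(name); d=np.linalg.inv(K)@np.array([uv[0],uv[1],1.]); d=d[:2]
    s=d.copy()
    for _ in range(20): s=d/(1+k*(s@s))
    R=T[:3,:3]; o=-R.T@T[:3,3]
    return o,R.T@np.array([s[0],-s[1],-1.])
def onz(name,uv,z):
    o,v=ray(name,uv); return o+v*(z-o[2])/v[2]
def ondepth(name,uv,D):
    o,v=ray(name,uv); return o+v*D[int(round(uv[1])),int(round(uv[0]))]
def proj(name,P):
    K,k,T=cam(name); p=T[:3,:3]@np.array(P)+T[:3,3]; s=np.array([p[0],-p[1]])/-p[2]; s=s*(1+k*(s@s))
    return (K@np.array([s[0],s[1],1]))[:2]
E
python3 - <<'E'
from h import *
for n in("scene","top"):
    im,D=read_camera(n); cv2.imwrite(f"pics/{n}0.png",im); np.save(f"{n}0.npy",D)
    o,v=ray(n,(320,200)); print(n,o,v,(D==0).mean())
print(read_state())
E
```

```text
pics
scene [ 1.27273167 -1.15159307  1.25333462] [-0.41541474  0.64808458 -0.63854593] 0.00848046875
top [0.37757416 0.0357021  1.54469242] [ 0.10893134  0.0160307  -0.99393968] 0.0039765625
{'time': 0.1, 'q': array([-1.23085472e+00,  2.64719674e-01,  1.60524174e+00,  5.24427064e-06,
        1.27374277e+00, -3.69164947e-02]), 'joint_vel': array([ 7.18278544e-05,  4.34223073e-04, -1.72144919e-03,  8.43024353e-04,
       -5.73958318e-04, -1.27071612e-03]), 'joint_torque': array([ 5.46066769e-05, -5.16709435e+01, -3.68589485e+01, -4.32817183e-05,
        6.28889262e-03,  1.24080944e-05]), 'tool_pos': array([ 0.24816432, -0.62699782,  0.23005602]), 'tcp_rot': array([-3.08393484e+00, -5.88077004e-01,  4.92501947e-04]), 'wrist_force': array([-0.31451062, -0.02255953,  0.00745132]), 'torque': array([ 0.00354586, -0.02669009, -0.01053139]), 'grip_force': 0.0, 'width': 1.0020619246978362}
```

View pics/scene0.png

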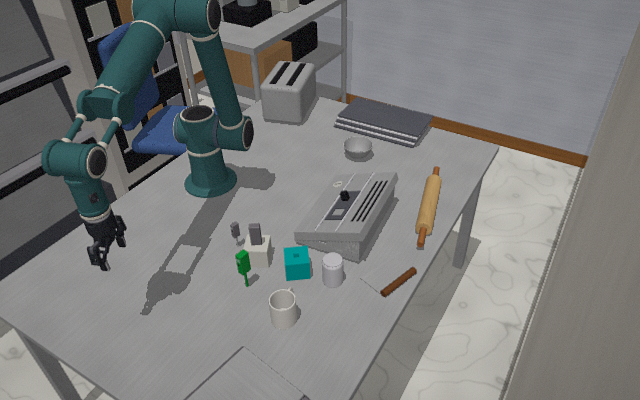

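View pics/top0.png

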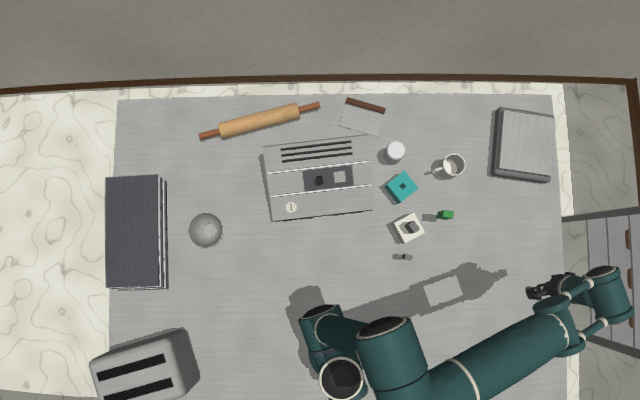

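Scene picture: the warmer is at about (350,215), with its grip at (345,196). A grey probe sits in the white stand at (255,235), a small grey look-alike at (235,230), a green one at (243,262), and the turquoise stand look-alike at (297,263). In the top picture: grip (319,181), window (340,177), probe (410,227), small grey (402,257), green (445,214), turquoise (401,187).
I choose the large grey probe in the white stand and will check it with a close crop.

Run:
```python
from h import *
im=cv2.imread("pics/top0.png"); D=np.load("top0.npy")
c=im[120:270,250:470]; cv2.imwrite("pics/crop1.png",cv2.resize(c,None,fx=3.6,fy=3.6,interpolation=cv2.INTER_CUBIC))
sc=cv2.imread("pics/scene0.png")[170:290,220:410]; cv2.imwrite("pics/crop2.png",cv2.resize(sc,None,fx=4.2,fy=4.2,interpolation=cv2.INTER_CUBIC))
# panel plane from depth
P=[]
for v in range(140,220):
  for u in range(262,374):
    if D[v,u]>0:
      p=ondepth("top",(u,v),D)
      if .055<p[2]<.2: P.append(p)
P=np.array(P)
# robust fit
idx=np.ones(len(P),bool)
for _ in range(15):
    A=np.c_[P[idx,:2],np.ones(idx.sum())]; co=np.linalg.lstsq(A,P[idx,2],rcond=None)[0]
    r=P@np.array([co[0],co[1],-1])+co[2]; idx=abs(r)<.003
n=np.array([-co[0],-co[1],1]);n/=np.linalg.norm(n)
print("normal",n,"tilt",np.degrees(np.arccos(n[2])),"yaw",np.degrees(np.arctan2(-n[1],-n[0])),"co",co,idx.sum(),len(P))
rect=cv2.minAreaRect((P[:,:2]*1000).astype(np.float32)); print(rect, P[:,2].min(),P[:,2].max())
Q=P[r>.02]
print("grip pts",len(Q),Q.mean(0) if len(Q) else 0, Q.max(0),Q.min(0))
for n_,uv in (("probe",(410,227)),("stand",(402,236)),("small",(402,257))): print(n_,ondepth("top",uv,D))
```

```text
Traceback (most recent call last):
  File "h.py", line 14, in ondepth
    o,v=ray(name,uv); return o+v*D[int(round(uv[1])),int(round(uv[0]))]
        ~~~^^^^^^^^^
  File "h.py", line 6, in ray
    K,k,T=cam(name); d=np.linalg.inv(K)@np.array([uv[0],uv[1],1.]); d=d[:2]
          ~~~^^^^^^
  File "h.py", line 4, in cam
    c=calibration(name); return np.array(c["intrinsics"]),c["k1"],np.array(c["world_to_cam"])
ValueError: time passes only in moves, steps and waits
```

View pics/crop1.png

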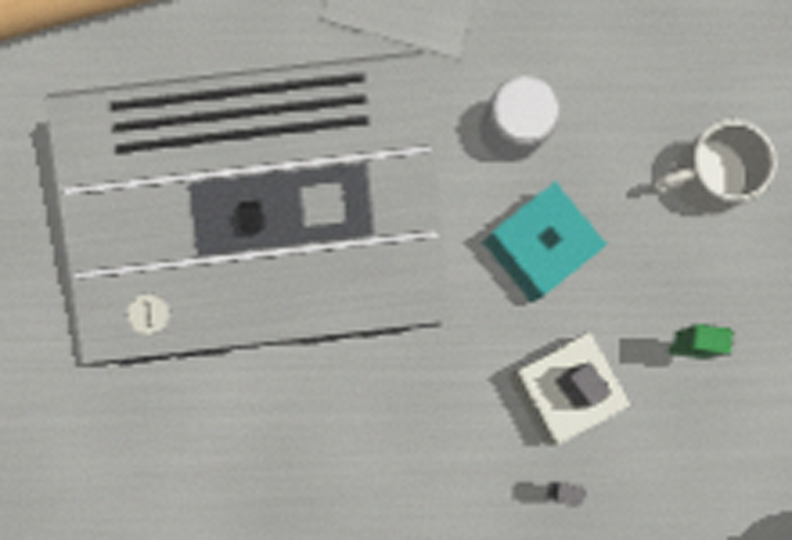

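View pics/crop2.png

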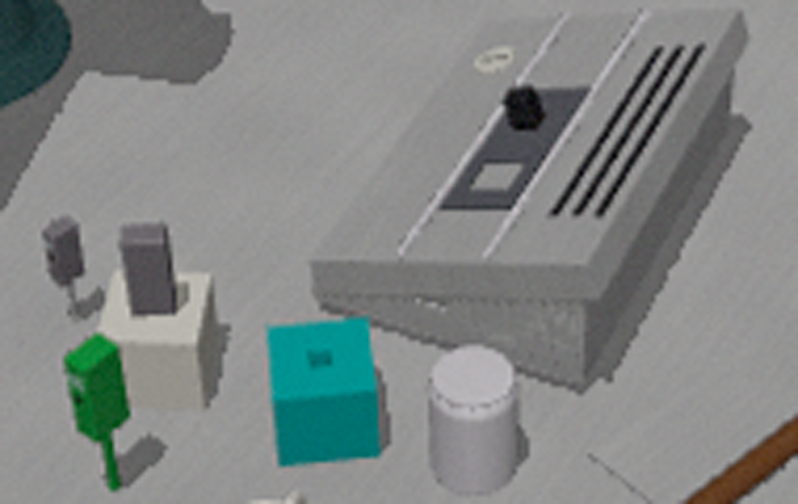

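The top crop (scaled 3.6x) shows the large grey handle in the white stand at crop (583,385) and the small grey look-alike at (560,492). The grip is at (250,218), the window at (323,205), and the rails run about 6 deg off level. The scene crop agrees: handle at (148,268) in the white block. Next I cache the calibration and measure.

```bash
python3 - <<'E'
import re
s=open("h.py").read()
s=s.replace("from workcell import *","from workcell import *\nfrom functools import lru_cache").replace("def cam(","@lru_cache(None)\ndef cam(")
open("h.py","w").write(s)
E
cat > m.py <<'E'
from h import *
im=cv2.imread("pics/top0.png"); D=np.load("top0.npy")
pts=lambda us,vs:np.array([ondepth("top",(u,v),D) for v in vs for u in us if D[v,u]>0])
P=pts(range(255,380),range(135,225)); P=P[(P[:,2]>.045)&(P[:,2]<.2)]
idx=np.ones(len(P),bool)
for _ in range(15):
    A=np.c_[P[idx,:2],np.ones(idx.sum())]; co=np.linalg.lstsq(A,P[idx,2],rcond=None)[0]
    r=P@np.array([co[0],co[1],-1])+co[2]; idx=abs(r)<.003
n=np.array([-co[0],-co[1],1]);n/=np.linalg.norm(n)
print("normal",n,"tilt",np.degrees(np.arccos(n[2])),"yaw",np.degrees(np.arctan2(-n[1],-n[0])),"co",co,idx.sum(),len(P))
rect=cv2.minAreaRect((P[abs(r)<.006][:,:2]*1000).astype(np.float32)); print(rect)
Q=P[r>.025]; print("grip",len(Q),np.median(Q,0),Q.max(0),Q.min(0))
# intersect pixel with plane offset h
def onpl(uv,h,c="top"):
    o,v=ray(c,uv); c0=np.array([0,0,co[2]])+n*h
    return o+v*((c0-o)@n)/(v@n)
g=cv2.cvtColor(im,cv2.COLOR_BGR2GRAY); 
def blob(mask,x0,y0,x1,y1):
    m=np.zeros_like(mask); m[y0:y1,x0:x1]=mask[y0:y1,x0:x1]
    cs,_=cv2.findContours(m,cv2.RETR_CCOMP,cv2.CHAIN_APPROX_NONE); return max(cs,key=cv2.contourArea)
pl=blob(((g<110)*255).astype(np.uint8),300,160,358,195); w=cv2.minAreaRect(pl); print("plate px",w)
pc=onpl(w[0],.0045); print("plate centre",pc)
bx=np.array([onpl(q,.0045) for q in cv2.boxPoints(w)]);print("box",bx, np.linalg.norm(np.diff(bx,axis=0),axis=1))
wi=blob(((g>140)*255).astype(np.uint8),331,168,349,186); ww=cv2.minAreaRect(wi); print("win",ww,onpl(ww[0],.003))
print("gripmask",)
gm=blob(((g<45)*255).astype(np.uint8),305,165,332,195); print(cv2.minAreaRect(gm))
# stand/probe
S=pts(range(388,432),range(208,250))
T=S[(S[:,2]>.065)&(S[:,2]<.085)]; print("stand",cv2.minAreaRect((T[:,:2]*1000).astype(np.float32)),np.median(T[:,2]))
T=S[(S[:,2]>.145)&(S[:,2]<.17)]; print("handle top",cv2.minAreaRect((T[:,:2]*1000).astype(np.float32)),np.median(T,0),len(T))
E
python3 m.py
```

```text
normal [-0.34027431 -0.0351908   0.9396675 ] tilt 20.004208331249238 yaw 5.904476113200352 co [ 0.36212203  0.03745026 -0.11706496] 4575 7921
((611.0919799804688, 59.96690368652344), (246.97445678710938, 361.28826904296875), 6.0207672119140625)
grip 28 [0.74196987 0.06346013 0.12476502] [0.75598549 0.23211018 0.12880404] [ 0.72539736 -0.0736611   0.11659179]
plate px ((327.5262145996094, 177.46652221679688), (21.148237228393555, 49.365943908691406), 83.0887680053711)
plate centre [0.61200936 0.03233729 0.11055708]
box [[ 0.63700745  0.11975423  0.12288323]
 [ 0.65541892 -0.04724309  0.12329633]
 [ 0.58678105 -0.05614328  0.09810773]
 [ 0.56817416  0.11280787  0.09769703]] [0.1680097  0.07365349 0.16997316]
win ((339.3536682128906, 176.1829376220703), (10.601428031921387, 10.822290420532227), 83.6598129272461) [ 0.61624187 -0.00823454  0.10897403]
gripmask
((318.5, 181.5), (3.0, 3.0), 90.0)
stand ((439.3095397949219, -247.95773315429688), (80.93251037597656, 81.90544128417969), 27.236927032470703) 0.07514123936692241
handle top ((439.2340087890625, -247.54786682128906), (35.63214111328125, 24.877958297729492), 34.32491683959961) [ 0.43756179 -0.24681809  0.15426141] 84
```

```bash
cat > go.py <<'E'
import sys; from h import *
from scipy.spatial.transform import Rotation as Ro
x,y,z,yaw=map(float,sys.argv[1:5]); s=read_state()
R=Ro.from_rotvec(s["tcp_rot"]).as_matrix(); d=R.T@(np.array([x,y,z])-s["tool_pos"])
a=np.degrees(np.arctan2(R[1,0],R[0,0])); roll=-((yaw-a+180)%360-180)
print("pos",s["tool_pos"].round(4),"yaw",a.round(2),"d",d.round(4),"roll",roll.round(2),"zax",R[:,2].round(3),"t",s["time"],"q6",s["q"][5].round(2),"F",s["wrist_force"].round(2),"grip",s["grip_force"],s["width"])
E
python3 go.py .601 .060 .25 6
```

```text
pos [ 0.2482 -0.627   0.2301] yaw 21.59 d [ 0.5809 -0.509  -0.0188] roll 15.59 zax [-0.001  0.002 -1.   ] t 0.1 q6 -0.04 F [-0.31 -0.02  0.01] grip 0.0 1.0020619246978362
```

>>> step_arm(commands=[{"fingers":-1,"dx":0.05,"dy":-0.04,"dz":-0.02,"roll":0},{"fingers":-1,"dx":0.58,"dy":-0.51,"dz":-0.02,"roll":15.6},{"fingers":-1,"dx":0.58,"dy":-0.51,"dz":-0.02,"roll":15.6},{"fingers":-1,"dx":0.58,"dy":-0.51,"dz":-0.02,"roll":15.6},{"fingers":-1,"dx":0.58,"dy":-0.51,"dz":-0.02,"roll":15.6},{"fingers":-1,"dx":0.58,"dy":-0.51,"dz":-0.02,"roll":15.6},{"fingers":-1,"dx":0.58,"dy":-0.51,"dz":-0.02,"roll":15.6},{"fingers":-1,"dx":0.58,"dy":-0.51,"dz":-0.02,"roll":15.6}], squeeze=30)

```text
time: 1.1
tool_pos: [0.476, -0.1836, 0.2505]
tcp_rot: [-3.137, -0.164, 0.0]
wrist_force: [0.4, -0.5, -0.4]
width: 1.002
grip_force: 0.0
```

```bash
python3 go.py .601 .060 .25 6
```

```text
pos [ 0.476  -0.1836  0.2505] yaw 5.98 d [ 0.1497 -0.2292  0.0005] roll -0.02 zax [-0.  0. -1.] t 1.1 q6 1.05 F [ 0.43 -0.46 -0.4 ] grip 0.0 1.0023853174844013
```

>>> step_arm(commands=[{"fingers":-0.2,"dx":0.15,"dy":-0.23,"dz":0},{"fingers":-0.2,"dx":0.15,"dy":-0.23,"dz":0},{"fingers":-0.2,"dx":0.15,"dy":-0.23,"dz":0},{"fingers":-0.2,"dx":0.15,"dy":-0.23,"dz":0},{"fingers":-0.2,"dx":0.15,"dy":-0.23,"dz":0},{"fingers":-0.2,"dx":0.15,"dy":-0.23,"dz":0.04},{"fingers":-0.2,"dx":0.15,"dy":-0.23,"dz":0.07},{"fingers":-0.2,"dx":0.15,"dy":-0.23,"dz":0.07}])

```text
invalid input
```

```bash
python3 go.py .601 .060 .121 6
```

```text
pos [ 0.476  -0.1836  0.2505] yaw 5.98 d [ 0.1497 -0.2292  0.1295] roll -0.02 zax [-0.  0. -1.] t 1.1 q6 1.05 F [ 0.43 -0.46 -0.4 ] grip 0.0 1.0023853174844013
```

>>> step_arm(commands=[{"fingers":-0.2,"dx":0.15,"dy":-0.23,"dz":0,"roll":0},{"fingers":-0.2,"dx":0.15,"dy":-0.23,"dz":0,"roll":0},{"fingers":-0.2,"dx":0.15,"dy":-0.23,"dz":0,"roll":0},{"fingers":-0.2,"dx":0.15,"dy":-0.23,"dz":0,"roll":0},{"fingers":-0.2,"dx":0.15,"dy":-0.23,"dz":0,"roll":0},{"fingers":-0.2,"dx":0.15,"dy":-0.23,"dz":0.04,"roll":0},{"fingers":-0.2,"dx":0.15,"dy":-0.23,"dz":0.07,"roll":0},{"fingers":-0.2,"dx":0.15,"dy":-0.23,"dz":0.07,"roll":0}])

```text
time: 2.1
tool_pos: [0.5979, 0.0581, 0.1771]
tcp_rot: [3.137, 0.163, -0.012]
wrist_force: [0.3, -0.3, 0.5]
width: 0.598
grip_force: 0.0
```

```bash
python3 go.py .601 .060 .121 6
```

```text
pos [0.5979 0.0581 0.1771] yaw 5.97 d [ 0.0037 -0.0016  0.0561] roll -0.03 zax [-0.008 -0.001 -1.   ] t 2.1 q6 1.52 F [ 0.35 -0.31  0.46] grip 0.0 0.5977574346667794
```

>>> step_arm(commands=[{"fingers":-0.2,"dx":0.0,"dy":0,"dz":0.03,"roll":0},{"fingers":-0.2,"dx":0.0,"dy":0,"dz":0.058,"roll":0},{"fingers":0.2,"dx":0.0,"dy":0,"dz":0.058,"roll":0},{"fingers":0.6,"dx":0.0,"dy":0,"dz":0.058,"roll":0},{"fingers":0.8,"dx":0.0,"dy":0,"dz":0.058,"roll":0},{"fingers":0.8,"dx":0.0,"dy":0,"dz":0.058,"roll":0}], squeeze=25)

```text
time: 2.85
tool_pos: [0.6016, 0.0585, 0.1244]
tcp_rot: [3.137, 0.164, 0.003]
wrist_force: [-1.6, -1.9, 4.2]
width: 0.247
grip_force: 30.0
```

```bash
python3 go.py .601 .060 .121 6
python3 - <<'E'
from h import *
from scipy.spatial.transform import Rotation as Ro
y=np.array([-np.sin(np.radians(6)),np.cos(np.radians(6)),0])
print(read_state()["tool_pos"]+.0683*y)
E
```

```text
pos [0.6016 0.0585 0.1244] yaw 5.99 d [-0.0005 -0.0016  0.0034] roll -0.01 zax [ 0.002 -0.    -1.   ] t 2.85 q6 1.52 F [-1.61 -1.89  4.2 ] grip 29.976083636283875 0.247236455051221
[0.59447196 0.12640385 0.12439545]
```

>>> step_arm(commands=[{"fingers":0.8,"dx":0,"dy":-0.01,"dz":0,"roll":0},{"fingers":0.8,"dx":0,"dy":-0.025,"dz":0,"roll":0},{"fingers":0.8,"dx":0,"dy":-0.04,"dz":0,"roll":0},{"fingers":0.8,"dx":0,"dy":-0.055,"dz":0,"roll":0},{"fingers":0.8,"dx":0,"dy":-0.064,"dz":0,"roll":0},{"fingers":0.8,"dx":0,"dy":-0.068,"dz":0,"roll":0},{"fingers":0.8,"dx":0,"dy":-0.068,"dz":0,"roll":0}])

```text
time: 3.72
tool_pos: [0.5944, 0.1281, 0.1244]
tcp_rot: [-3.136, -0.165, -0.003]
wrist_force: [-2.8, 1.4, 6.2]
width: 0.246
grip_force: 30.4
```

```bash
python3 go.py .5945 .1264 .1244 6
python3 - <<'E'
from h import *
a,_=read_camera("scene");b,_=read_camera("top")
A=cv2.resize(a[160:250,290:400],(550,450),interpolation=cv2.INTER_CUBIC);B=cv2.resize(b[150:210,290:350],(450,450),interpolation=cv2.INTER_CUBIC)
cv2.imwrite("pics/s1.png",cv2.resize(np.hstack([A,B]),(800,360)))
cv2.imwrite("pics/scene1.png",a);cv2.imwrite("pics/top1.png",b)
E
```

```text
pos [0.5944 0.1281 0.1244] yaw 6.02 d [-0.      0.0017  0.    ] roll 0.02 zax [ 0.002  0.001 -1.   ] t 3.725 q6 1.64 F [-2.82  1.41  6.24] grip 30.420575737953186 0.245851619756683
```

View pics/s1.png

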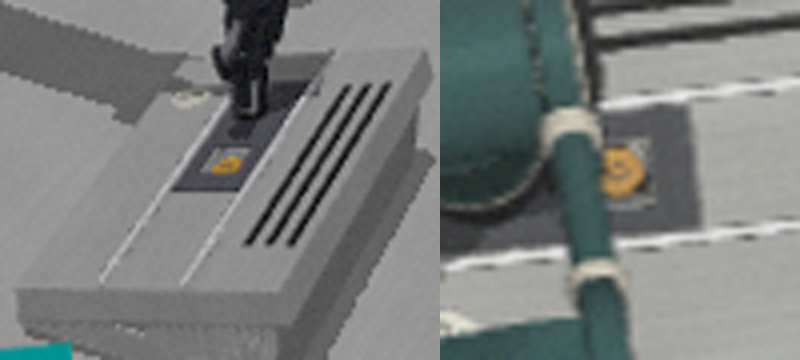

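The window now shows the orange disc, at about scene pixel (347,200) and top pixel (332,178), and it looks roughly centred. I'll measure it.

```bash
cat > w.py <<'E'
import sys; from h import *
n=np.array([-.3402*1,-.0358,.9397]); 
co=np.array([0.36212203,0.03745026,-0.11706496])
yh=np.array([-np.sin(np.radians(5.95)),np.cos(np.radians(5.95)),0]); xh=np.cross(yh,n)
def onpl(uv,h,c):
    o,v=ray(c,uv); c0=np.array([0,0,co[2]])+n*h
    return o+v*((c0-o)@n)/(v@n)
for c,box in (("scene",(290,160,400,250)),("top",(290,150,360,210))):
    im=cv2.imread(f"pics/{c}{sys.argv[1]}.png"); x0,y0,x1,y1=box
    hsv=cv2.cvtColor(im,cv2.COLOR_BGR2HSV); m=cv2.inRange(hsv,(8,110,90),(28,255,255)); z=np.zeros_like(m); z[y0:y1,x0:x1]=m[y0:y1,x0:x1]
    ys,xs=np.nonzero(z)
    pp=np.array([onpl((a,b),-.002,c) for a,b in zip(xs,ys)])
    e=np.c_[pp@xh,pp@yh]; (cx,cy),r=cv2.minEnclosingCircle((e*1000).astype(np.float32))
    d=onpl((xs.mean(),ys.mean()),-.002,c); print(c,"disc px",xs.mean(),ys.mean(),"n",len(xs),"world",d.round(4),"xh,yh",(d@xh).round(4),(d@yh).round(4),"circ",cx,cy,r)
    # gray profile along yh through disc centre, at several upslope offsets, for plate top height
    g=cv2.cvtColor(im,cv2.COLOR_BGR2GRAY).astype(np.float32)
    base=d-n*(d@n)+n*(np.array([0,0,co[2]])@n+.0045)
    for off in (-.027,.027,-.017,.017):
        t=np.arange(-.06,.0601,.002); pr=[]
        for a in t:
            u=proj(c,base+xh*off+yh*a); pr.append(cv2.getRectSubPix(g,(1,1),tuple(map(float,u)))[0,0])
        print(off,np.array(pr).astype(int).tolist())
E
python3 w.py 1
```

```text
scene disc px 346.55 200.75 n 20 world [0.6095 0.0588 0.1037] xh,yh 0.6108 -0.0047 circ 610.1547241210938 -5.214010238647461 12.599550247192383
-0.027 [142, 143, 140, 137, 134, 112, 85, 60, 63, 69, 73, 74, 75, 76, 77, 75, 75, 75, 75, 74, 74, 75, 77, 78, 76, 74, 73, 74, 77, 76, 76, 76, 76, 75, 74, 74, 75, 75, 74, 74, 74, 75, 75, 76, 77, 76, 71, 71, 73, 75, 75, 75, 75, 76, 77, 77, 77, 77, 77, 76, 76]
0.027 [143, 142, 140, 138, 126, 101, 75, 63, 69, 75, 77, 76, 76, 77, 77, 76, 76, 76, 75, 75, 75, 74, 74, 74, 75, 75, 74, 72, 72, 73, 74, 75, 74, 75, 75, 73, 70, 69, 72, 76, 79, 80, 78, 76, 75, 75, 76, 75, 76, 78, 77, 74, 72, 74, 76, 78, 76, 75, 75, 75, 75]
-0.017 [143, 143, 141, 137, 135, 110, 86, 62, 67, 71, 76, 76, 76, 76, 76, 77, 79, 76, 75, 78, 86, 99, 112, 105, 105, 113, 115, 107, 104, 106, 110, 113, 107, 107, 115, 119, 109, 105, 100, 90, 75, 68, 70, 74, 77, 76, 76, 76, 78, 77, 70, 64, 60, 58, 61, 64, 67, 67, 68, 68, 61]
0.017 [141, 142, 139, 135, 125, 101, 77, 65, 70, 76, 78, 79, 79, 79, 78, 75, 76, 81, 85, 92, 104, 111, 113, 116, 122, 126, 121, 117, 113, 112, 110, 108, 109, 114, 120
[... 652 characters left out ...]
 86, 87, 89, 89, 88, 77, 95, 140, 159, 168, 159, 147, 136, 128, 122, 117, 115, 124, 136, 155, 161, 162, 145, 124, 93, 74, 61, 62, 63, 62, 60, 60, 61]
-0.017 [167, 167, 168, 168, 169, 169, 170, 165, 151, 129, 103, 94, 88, 87, 88, 88, 87, 86, 86, 87, 90, 100, 117, 124, 129, 124, 121, 121, 117, 112, 112, 114, 114, 113, 111, 102, 88, 82, 78, 79, 80, 81, 79, 77, 77, 75, 71, 69, 68, 72, 76, 73, 73, 78, 76, 71, 67, 65, 67, 66, 64]
0.017 [164, 165, 164, 162, 164, 166, 164, 157, 144, 127, 107, 98, 91, 90, 88, 86, 86, 87, 85, 86, 91, 106, 126, 129, 133, 140, 139, 128, 113, 95, 92, 92, 94, 92, 86, 106, 118, 103, 90, 77, 77, 81, 81, 80, 79, 77, 76, 71, 70, 82, 92, 98, 87, 72, 59, 51, 48, 46, 43, 45, 46]
```

>>> step_arm(commands=[{"fingers":0.3,"dx":0,"dy":0,"dz":0,"roll":0},{"fingers":-0.2,"dx":0,"dy":0,"dz":0,"roll":0},{"fingers":-0.2,"dx":0,"dy":0,"dz":-0.05,"roll":0},{"fingers":-0.2,"dx":0,"dy":0,"dz":-0.1,"roll":0},{"fingers":-0.2,"dx":-0.05,"dy":0.05,"dz":-0.13,"roll":-12},{"fingers":-0.2,"dx":-0.19,"dy":0.355,"dz":-0.13,"roll":-24},{"fingers":-0.2,"dx":-0.19,"dy":0.355,"dz":-0.13,"roll":-24},{"fingers":-0.2,"dx":-0.19,"dy":0.355,"dz":-0.13,"roll":-24}])

```text
time: 4.82
tool_pos: [0.4958, -0.0929, 0.2503]
tcp_rot: [3.034, 0.815, 0.002]
wrist_force: [0.6, -0.6, -0.6]
width: 0.602
grip_force: 0.0
```

```bash
python3 go.py .439 -.2475 .25 30
python3 - <<'E'
from h import *
a,_=read_camera("scene");b,D=read_camera("top")
B=cv2.resize(b[140:260,270:450],(720,480),interpolation=cv2.INTER_CUBIC)
cv2.imwrite("pics/s2.png",B); cv2.imwrite("pics/scene2.png",a);cv2.imwrite("pics/top2.png",b)
E
python3 w.py 2
```

```text
pos [ 0.4958 -0.0929  0.2503] yaw 30.06 d [-0.1267  0.1054  0.0002] roll 0.06 zax [ 0.001 -0.    -1.   ] t 4.825 q6 0.81 F [ 0.57 -0.6  -0.63] grip 0.0 0.6022128799397363
scene disc px 346.55 200.75 n 20 world [0.6095 0.0588 0.1037] xh,yh 0.6108 -0.0047 circ 610.1547241210938 -5.214010238647461 12.599550247192383
-0.027 [144, 144, 142, 138, 133, 111, 85, 61, 64, 70, 75, 75, 75, 75, 77, 77, 77, 77, 76, 76, 76, 76, 76, 77, 76, 77, 76, 75, 72, 73, 75, 77, 76, 74, 73, 74, 75, 75, 74, 74, 76, 77, 76, 75, 75, 76, 76, 77, 76, 76, 77, 76, 75, 75, 76, 77, 77, 77, 78, 78, 77]
0.027 [147, 147, 143, 139, 127, 102, 77, 67, 72, 77, 79, 79, 79, 77, 74, 73, 74, 74, 75, 75, 75, 74, 74, 73, 74, 75, 77, 80, 78, 76, 76, 77, 77, 75, 75, 76, 77, 77, 74, 74, 74, 75, 75, 77, 76, 75, 75, 75, 76, 76, 75, 74, 73, 73, 73, 72, 73, 74, 75, 75, 74]
-0.017 [144, 144, 142, 139, 137, 112, 87, 64, 69, 74, 78, 77, 77, 78, 77, 76, 74, 73, 74, 78, 86, 98, 110, 105, 106, 112, 113, 107, 105, 107, 111, 112, 106, 107, 117, 123, 113, 109, 104, 92, 77, 71, 73, 76, 76, 76, 76, 76, 77, 77, 77, 77, 77, 76, 76, 76, 77, 76, 75, 74,
[... 828 characters left out ...]
, 86, 87, 88, 88, 88, 90, 88, 86, 88, 89, 88, 87, 87, 87, 87, 87, 87, 87, 87, 87, 87, 88, 89, 89, 88, 88, 88, 87, 87, 88, 88, 87, 88, 88]
-0.017 [166, 165, 165, 165, 165, 165, 157, 144, 124, 103, 91, 84, 86, 86, 85, 86, 87, 88, 90, 93, 101, 113, 113, 115, 118, 118, 117, 111, 106, 106, 106, 105, 109, 115, 117, 118, 119, 123, 130, 128, 120, 105, 92, 88, 87, 88, 87, 87, 86, 86, 84, 84, 85, 85, 85, 88, 89, 86, 86, 87, 72]
0.017 [164, 164, 163, 163, 163, 163, 155, 142, 120, 101, 93, 89, 90, 88, 85, 86, 87, 88, 89, 90, 105, 122, 128, 134, 136, 131, 121, 110, 99, 95, 95, 98, 100, 103, 107, 112, 119, 126, 134, 131, 124, 110, 98, 90, 89, 89, 90, 91, 91, 90, 89, 87, 85, 88, 89, 88, 88, 88, 87, 87, 88]
```

View pics/s2.png

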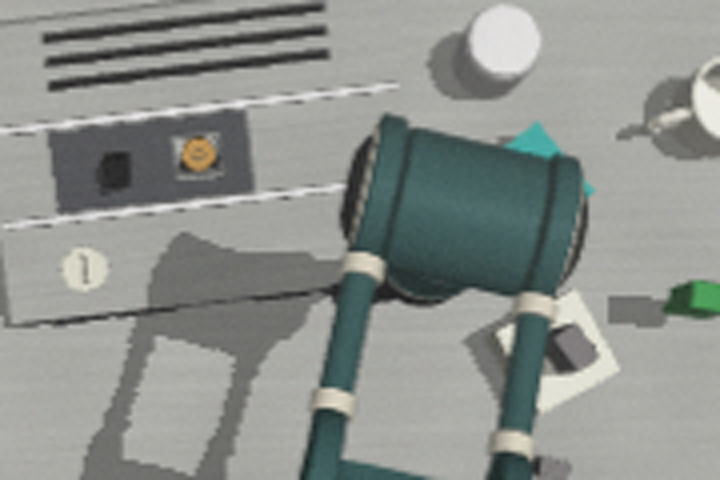

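The window is at crop (197,155) and the disc at (199,153), so they agree to about 1 mm; the shutter is good. The probe is in its stand at crop (573,350). Moving over it.

>>> step_arm(commands=[{"fingers":-0.4,"dx":-0.06,"dy":0.05,"dz":0,"roll":0},{"fingers":-0.4,"dx":-0.127,"dy":0.105,"dz":0,"roll":0},{"fingers":-0.4,"dx":-0.127,"dy":0.105,"dz":0.0,"roll":0},{"fingers":-0.4,"dx":-0.127,"dy":0.105,"dz":0.04,"roll":0},{"fingers":-0.4,"dx":-0.127,"dy":0.105,"dz":0.06,"roll":0},{"fingers":-0.4,"dx":-0.127,"dy":0.105,"dz":0.06,"roll":0}])

```text
time: 5.68
tool_pos: [0.438, -0.2446, 0.1879]
tcp_rot: [-3.031, -0.812, 0.004]
wrist_force: [0.6, -0.9, -0.0]
width: 0.703
grip_force: 0.0
```

```bash
python3 go.py .439 -.2475 .101 30
python3 - <<'E'
from h import *
a,D=read_camera("scene");cv2.imwrite("pics/scene3.png",a)
cv2.imwrite("pics/s3.png",cv2.resize(a[180:290,200:330],(650,550),interpolation=cv2.INTER_CUBIC))
E
```

```text
pos [ 0.438  -0.2446  0.1879] yaw 29.98 d [-0.0004  0.0034  0.0868] roll -0.02 zax [-0.004  0.003 -1.   ] t 5.675 q6 0.49 F [ 0.63 -0.94 -0.03] grip 0.0 0.7033294294118793
```

View pics/s3.png

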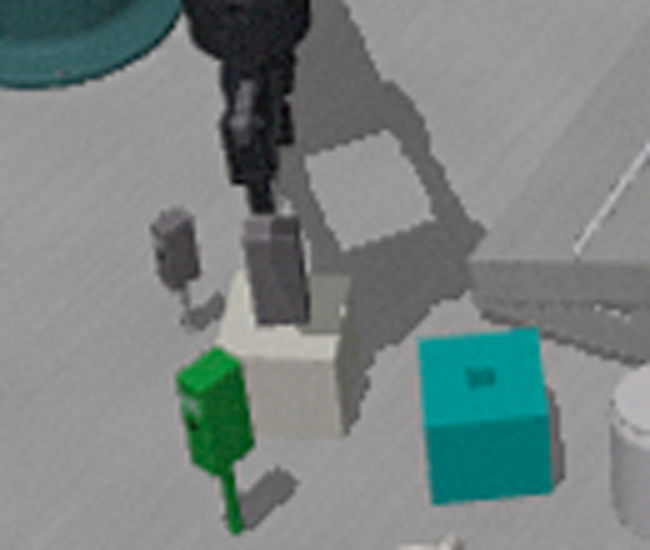

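The gripper stands over the handle, whose broad face looks towards the camera at crop (275,270). Fingers close across it. Going down to grip.

>>> step_arm(commands=[{"fingers":-0.4,"dx":0,"dy":0.001,"dz":0.04,"roll":0},{"fingers":-0.4,"dx":0,"dy":0.001,"dz":0.085,"roll":0},{"fingers":0.0,"dx":0,"dy":0.001,"dz":0.085,"roll":0},{"fingers":0.4,"dx":0,"dy":0.001,"dz":0.085,"roll":0},{"fingers":0.8,"dx":0,"dy":0.001,"dz":0.085,"roll":0},{"fingers":0.8,"dx":0,"dy":0.001,"dz":0.085,"roll":0},{"fingers":0.8,"dx":0,"dy":0.001,"dz":0.085,"roll":0}], squeeze=25)

```text
time: 6.6
tool_pos: [0.4413, -0.2478, 0.1076]
tcp_rot: [3.032, 0.812, 0.005]
wrist_force: [0.3, 0.1, 6.9]
width: 0.275
grip_force: 29.0
```

```bash
python3 go.py .439 -.2475 .101 30
```

```text
pos [ 0.4413 -0.2478  0.1076] yaw 29.98 d [-0.0019 -0.0014  0.0066] roll -0.02 zax [ 0.004 -0.002 -1.   ] t 6.6 q6 0.49 F [0.32 0.06 6.87] grip 29.030534327030182 0.2754661500307219
```

>>> step_arm(commands=[{"fingers":0.8,"dx":0,"dy":0,"dz":-0.02,"roll":0},{"fingers":0.8,"dx":0,"dy":0,"dz":-0.04,"roll":0},{"fingers":0.8,"dx":0,"dy":0,"dz":-0.059,"roll":0},{"fingers":0.8,"dx":0,"dy":0,"dz":-0.059,"roll":0},{"fingers":0.8,"dx":0,"dy":0,"dz":-0.059,"roll":0}])

```text
time: 7.22
tool_pos: [0.4391, -0.2467, 0.1636]
tcp_rot: [-3.034, -0.813, 0.001]
wrist_force: [-0.1, 0.2, -1.1]
width: 0.277
grip_force: 28.1
```

```bash
python3 go.py .439 -.2475 .1616 30
python3 - <<'E'
from h import *
a,D=read_camera("scene");cv2.imwrite("pics/scene4.png",a)
cv2.imwrite("pics/s4.png",cv2.resize(a[150:270,200:300],(500,600),interpolation=cv2.INTER_CUBIC))
E
```

```text
pos [ 0.4391 -0.2467  0.1636] yaw 29.99 d [-0.0005  0.0007  0.002 ] roll -0.01 zax [-0.001  0.    -1.   ] t 7.225 q6 0.49 F [-0.14  0.19 -1.1 ] grip 28.11544418334961 0.276676271022959
```

View pics/s4.png

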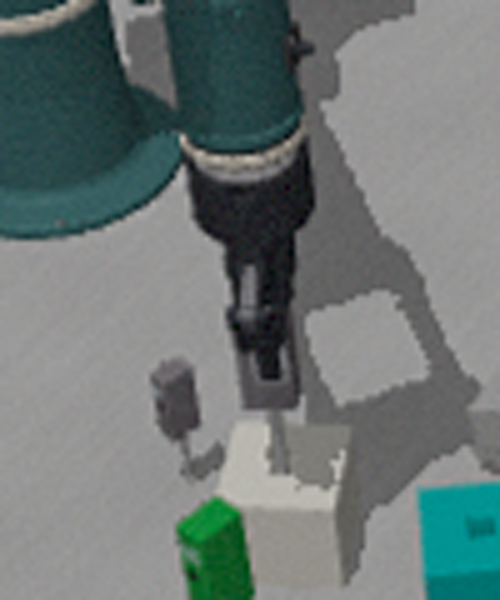

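The picture shows the handle lifted in the fingers at crop (270,375), with the bright stem still in the stand's hole at (280,440). Now I tilt the probe in the pads by moving toward tool -x against the hole's edge.

>>> step_arm(commands=[{"fingers":0.8,"dx":-0.008,"dy":0,"dz":0.002,"roll":0},{"fingers":0.8,"dx":-0.016,"dy":0,"dz":0.004,"roll":0},{"fingers":0.8,"dx":-0.024,"dy":0,"dz":0.005,"roll":0},{"fingers":0.8,"dx":-0.032,"dy":0,"dz":0.006,"roll":0},{"fingers":0.8,"dx":-0.038,"dy":0,"dz":0.006,"roll":0},{"fingers":0.8,"dx":-0.044,"dy":0,"dz":0.006,"roll":0},{"fingers":0.8,"dx":-0.044,"dy":0,"dz":0.006,"roll":0}], squeeze=20)

```text
time: 8.15
tool_pos: [0.4006, -0.2691, 0.1581]
tcp_rot: [-3.034, -0.812, 0.002]
wrist_force: [1.2, 0.5, -0.5]
width: 0.279
grip_force: 28.0
```

```bash
python3 go.py .439 -.2475 .1616 30
python3 - <<'E'
from h import *
a,D=read_camera("scene");cv2.imwrite("pics/scene5.png",a);np.save("scene5.npy",D)
cv2.imwrite("pics/s5.png",cv2.resize(a[150:270,190:290],(500,600),interpolation=cv2.INTER_CUBIC))
E
```

```text
pos [ 0.4006 -0.2691  0.1581] yaw 29.97 d [ 0.044   0.0005 -0.0035] roll -0.03 zax [-0.001  0.    -1.   ] t 8.15 q6 0.41 F [ 1.19  0.45 -0.48] grip 27.98693150281906 0.27917755674910316
```

View pics/s5.png

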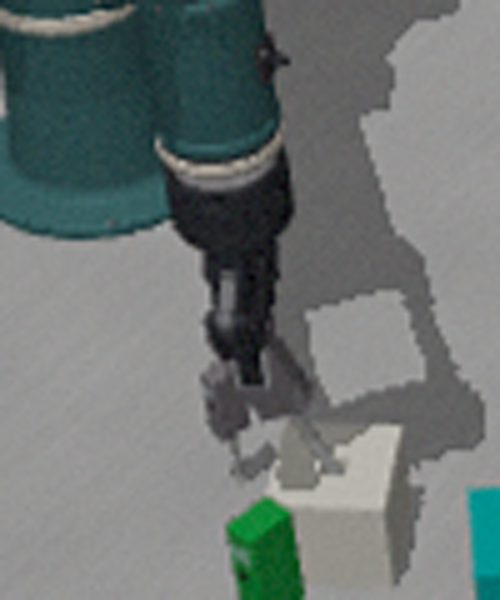

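The probe has pivoted in the pads: the handle leans at crop (265,370) and the stem runs to (325,455) at the hole. I lift it clear, firm up the grip, and measure the tilt near the warmer.

>>> step_arm(commands=[{"fingers":0.8,"dx":0,"dy":0,"dz":0,"roll":0},{"fingers":0.8,"dx":-0.005,"dy":0,"dz":-0.02,"roll":0},{"fingers":0.8,"dx":-0.01,"dy":0,"dz":-0.045,"roll":0},{"fingers":0.8,"dx":-0.01,"dy":0,"dz":-0.07,"roll":0},{"fingers":0.8,"dx":-0.01,"dy":0,"dz":-0.092,"roll":0},{"fingers":0.8,"dx":0.03,"dy":-0.03,"dz":-0.092,"roll":0},{"fingers":0.8,"dx":0.06,"dy":-0.06,"dz":-0.092,"roll":0},{"fingers":0.8,"dx":0.1,"dy":-0.1,"dz":-0.092,"roll":6}], squeeze=60)

```text
time: 9.2
tool_pos: [0.4379, -0.1317, 0.25]
tcp_rot: [3.073, 0.646, -0.002]
wrist_force: [1.2, 0.6, -1.2]
width: 0.273
grip_force: 63.0
```

```bash
python3 go.py .5555 .054 .25 6
```

```text
pos [ 0.4379 -0.1317  0.25  ] yaw 23.75 d [ 0.1824 -0.1226 -0.0003] roll 17.75 zax [-0.001 -0.001 -1.   ] t 9.2 q6 0.81 F [ 1.24  0.61 -1.19] grip 63.00787568092346 0.27318754652116944
```

>>> step_arm(commands=[{"fingers":0.8,"dx":0.04,"dy":-0.025,"dz":0,"roll":4},{"fingers":0.8,"dx":0.08,"dy":-0.05,"dz":0,"roll":9},{"fingers":0.8,"dx":0.12,"dy":-0.08,"dz":0,"roll":14},{"fingers":0.8,"dx":0.155,"dy":-0.105,"dz":0,"roll":17.5},{"fingers":0.8,"dx":0.182,"dy":-0.122,"dz":0,"roll":17.5},{"fingers":0.8,"dx":0.182,"dy":-0.122,"dz":0,"roll":17.5},{"fingers":0.8,"dx":0.182,"dy":-0.122,"dz":0,"roll":17.5}])

```text
time: 10.07
tool_pos: [0.5541, 0.0528, 0.2496]
tcp_rot: [3.135, 0.179, -0.003]
wrist_force: [0.1, -0.5, -1.6]
width: 0.274
grip_force: 63.0
```

```bash
python3 go.py .5555 .054 .25 6
python3 - <<'E'
from h import *
a,D=read_camera("scene");cv2.imwrite("pics/scene6.png",a);np.save("scene6.npy",D)
b,D=read_camera("top");cv2.imwrite("pics/top6.png",b);np.save("top6.npy",D)
print(proj("scene",[.6,.06,.15]))
B=cv2.resize(b[140:220,270:370],(320,256)); 
A=cv2.resize(a[120:220,300:380],(480,600),interpolation=cv2.INTER_CUBIC); o=np.zeros((600,800,3),np.uint8); o[:,:480]=A;o[:256,480:]=B
cv2.imwrite("pics/s6.png",o)
E
```

```text
pos [0.5541 0.0528 0.2496] yaw 6.53 d [ 0.0015 -0.001  -0.0004] roll 0.53 zax [-0.002 -0.001 -1.   ] t 10.075 q6 1.51 F [ 0.13 -0.5  -1.65] grip 62.97216296195984 0.2739342219391959
[344.4747719  189.62239224]
```

View pics/s6.png

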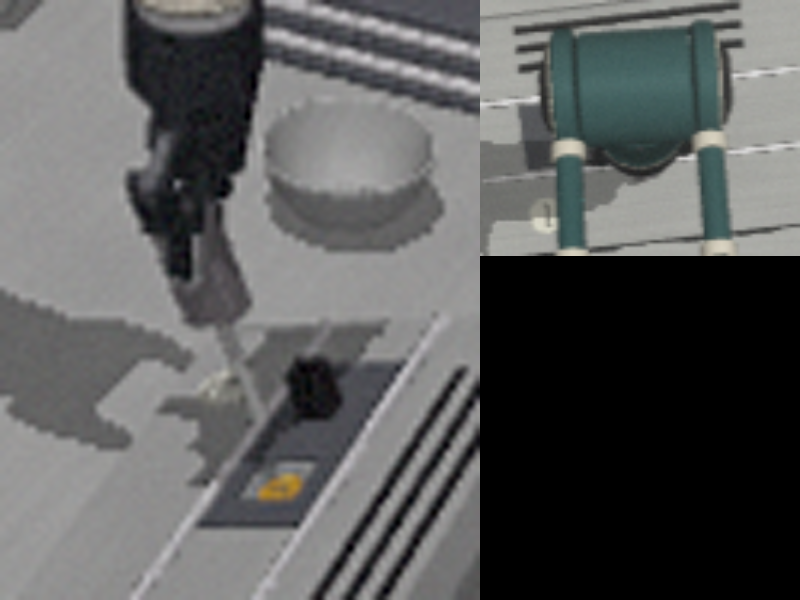

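The stem runs from crop (223,325) to the tip at about (260,420), i.e. scene pixels (337,174) to (343,190). The disc is at crop (280,487). I'll measure the tilt from the ray and plane, and from depth.

```bash
cat > t.py <<'E'
import sys; from h import *
from scipy.spatial.transform import Rotation as Ro
k=sys.argv[1]; s=read_state(); R=Ro.from_rotvec(s["tcp_rot"]).as_matrix(); T=s["tool_pos"]
D=np.load(f"scene{k}.npy")
def onp(uv,off=0):
    o,v=ray("scene",uv); yv=R[:,1]; c=T+yv*off; p=o+v*((c-o)@yv)/(v@yv); return R.T@(p-T)
L=[]
u0,v0=map(int,proj("scene",T)); 
for v in range(v0-15,v0+45):
  for u in range(u0-25,u0+35):
    if D[v,u]>0:
      q=R.T@(ondepth("scene",(u,v),D)-T)
      if abs(q[1])<.02 and abs(q[0])<.09 and .012<q[2]<.13: L.append((u,v,*q))
L=np.array(L)
for z in np.arange(.014,.12,.006):
    m=L[(L[:,4]>=z)&(L[:,4]<z+.006)]
    if len(m): print(round(z+.003,3),len(m),"x mean %.4f min %.4f max %.4f y %.4f"%(m[:,2].mean(),m[:,2].min(),m[:,2].max(),np.median(m[:,3])))
st=L[(L[:,4]>.045)&(L[:,4]<.095)]
if len(st)>5:
    p=np.polyfit(st[:,4],st[:,2],1); print("depth fit tilt",np.degrees(np.arctan(p[0])),"x at z=0",p[1])
    pts=np.array([onp((a,b)) for a,b in st[:,:2]]); p=np.polyfit(pts[:,2],pts[:,0],1); print("ray fit",np.degrees(np.arctan(p[0])),p[1],"zmax",pts[:,2].max())
E
python3 t.py 6
python3 - <<'E'
exec(open('t.py').read().split("L=[]")[0].replace("sys.argv[1]","'6'"))
for uv in ((337,174.2),(343.3,190.3)): print(onp(uv))
E
```

```text
0.017 16 x mean 0.0141 min -0.0074 max 0.0306 y 0.0114
0.023 20 x mean 0.0170 min -0.0048 max 0.0320 y 0.0096
0.029 7 x mean 0.0089 min -0.0034 max 0.0225 y 0.0091
0.035 4 x mean 0.0160 min 0.0027 max 0.0226 y 0.0048
0.041 4 x mean 0.0206 min 0.0153 max 0.0231 y 0.0028
0.047 4 x mean 0.0254 min 0.0232 max 0.0274 y 0.0014
0.053 5 x mean 0.0281 min 0.0247 max 0.0310 y 0.0043
0.059 3 x mean 0.0302 min 0.0235 max 0.0352 y 0.0023
0.065 5 x mean 0.0313 min 0.0275 max 0.0343 y 0.0021
0.071 2 x mean 0.0338 min 0.0320 max 0.0356 y 0.0035
0.077 5 x mean 0.0339 min 0.0311 max 0.0377 y 0.0017
0.083 6 x mean 0.0390 min 0.0341 max 0.0421 y -0.0002
0.089 6 x mean 0.0410 min 0.0348 max 0.0455 y 0.0026
0.095 1 x mean 0.0383 min 0.0383 max 0.0383 y 0.0005
depth fit tilt 18.855101820733772 x at z=0 0.009579357537198439
ray fit 18.47032949983214 0.008285582151228448 zmax 0.09668740498212826
[ 1.90387988e-02 -2.03999415e-17  3.83927928e-02]
[4.31114700e-02 1.06861677e-16 1.02174571e-01]
```

```bash
python3 go.py .5651 .0552 .2131 6
```

```text
pos [0.5541 0.0524 0.2499] yaw 6.45 d [ 0.0113 -0.0016  0.0368] roll 0.45 zax [-0.001 -0.001 -1.   ] t 10.175 q6 1.51 F [ 0.13  1.22 -0.97] grip 62.97248840332031 0.2736407891606424
```

>>> step_arm(commands=[{"fingers":0.8,"dx":0.006,"dy":-0.001,"dz":0.015,"roll":0.4},{"fingers":0.8,"dx":0.011,"dy":-0.0015,"dz":0.03,"roll":0.4},{"fingers":0.8,"dx":0.011,"dy":-0.0015,"dz":0.036,"roll":0.4},{"fingers":0.8,"dx":0.011,"dy":-0.0015,"dz":0.036,"roll":0.4},{"fingers":0.8,"dx":0.011,"dy":-0.0015,"dz":0.036,"roll":0.4},{"fingers":0.8,"dx":0.011,"dy":-0.0015,"dz":0.036,"roll":0.4}])

```text
time: 10.92
tool_pos: [0.5658, 0.056, 0.2148]
tcp_rot: [-3.137, -0.167, -0.002]
wrist_force: [0.4, 0.5, -0.1]
width: 0.271
grip_force: 63.0
```

```bash
python3 go.py .5651 .0552 .2131 6
python3 - <<'E'
from h import *
a,D=read_camera("scene");cv2.imwrite("pics/scene7.png",a);np.save("scene7.npy",D)
cv2.imwrite("pics/s7.png",cv2.resize(a[145:215,310:380],(600,600),interpolation=cv2.INTER_CUBIC))
E
python3 t.py 7 | tail -4; python3 go.py .5651 .0552 .2131 6
```

```text
pos [0.5658 0.056  0.2148] yaw 6.1 d [-0.0008  0.0007  0.0017] roll 0.1 zax [ 0.001  0.    -1.   ] t 10.925 q6 1.52 F [ 0.37  0.52 -0.11] grip 62.98136115074158 0.27061760428357196
0.113 44 x mean 0.0248 min 0.0007 max 0.0489 y 0.0009
0.119 22 x mean 0.0142 min -0.0007 max 0.0335 y -0.0026
depth fit tilt 51.62259323830755 x at z=0 -0.04492340089087392
ray fit 44.07072322763197 -0.024003344060202006 zmax 0.10900102922570598
pos [0.5659 0.056  0.2148] yaw 6.09 d [-0.0008  0.0007  0.0017] roll 0.09 zax [ 0.001  0.    -1.   ] t 10.975 q6 1.52 F [ 0.26  0.26 -0.56] grip 62.981436252593994 0.2723427760618202
```

View pics/s7.png

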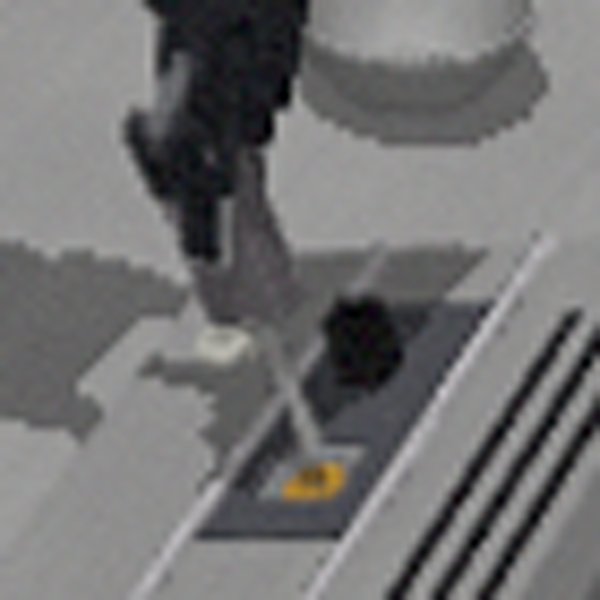

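Tip at about crop (317,452), i.e. px (347,197.7); disc ring at (313,482), i.e. px (346.5,201.2). I check where the tip lands.

Run:
```python
exec(open('t.py').read().split("L=[]")[0].replace("sys.argv[1]","'7'"))
f=lambda c:(310+c[0]/8.571-.44,145+c[1]/8.571-.44)
a=onp(f((272,345)));b=onp(f((317,452)));print("tool frame",a,b,"tilt",np.degrees(np.arctan2(b[0]-a[0],b[2]-a[2])))
n=np.array([-.3402,-.0358,.9397])
for tip in (b,np.array([.041,0,.0955])):
    w=T+R@tip; print("tip world",w)
    for d in (np.array([.6095,.0588,.1037]),np.array([.6116,.061,.1045])):
        e=w-d; xh=np.array([np.cos(np.radians(20))*.9946,.8*.122,.342]); print("h",e@n,"lat x,y",(e-n*(e@n))@xh,(e-n*(e@n))@np.array([-.104,.9946,0]), "tip px",proj("scene",w))
```

```text
tool frame [2.22282903e-02 4.22440742e-17 4.68279184e-02] [4.26493184e-02 2.97291624e-17 9.68452661e-02] tilt 22.209157854779875
tip world [0.60837341 0.06051554 0.11801783]
h 0.013776309244861755 lat x,y 0.0040122224951755275 0.0018265479956428696 tip px [346.54518259 197.29597013]
h 0.013817729244861757 lat x,y 0.0015612071634307878 -0.00014316264840753186 tip px [346.54518259 197.29597013]
tip world [0.60673183 0.06034043 0.11936116]
h 0.01560337194750451 lat x,y 0.002920432852437574 0.0018235287051619198 tip px [346.12124175 196.88626167]
h 0.01564479194750451 lat x,y 0.00046941752069283235 -0.0001461819388884816 tip px [346.12124175 196.88626167]
```

```bash
cat > f.py <<'E'
from h import *
n=np.array([-.3402,-.0358,.9397]); S=[]
for _ in range(12):
    s=read_state(); S.append(np.r_[s["wrist_force"],s["tool_pos"],s["wrist_force"]@n,s["tool_pos"]@n]); read_camera("scene")
S=np.array(S); print(S.mean(0).round(4),"std",S.std(0).round(4),s["time"])
E
python3 f.py
```

```text
[-0.0132 -0.0316 -1.0456  0.5656  0.056   0.2144 -0.9769  0.007 ] std [4.561e-01 4.853e-01 3.434e-01 1.000e-04 0.000e+00 2.000e-04 3.140e-01
 2.000e-04] 11.525
```

>>> step_arm(commands=[{"fingers":0.8,"dx":0.0,"dy":0.0008,"dz":0.003,"roll":0},{"fingers":0.8,"dx":0.001,"dy":0.0008,"dz":0.006,"roll":0},{"fingers":0.8,"dx":0.002,"dy":0.0008,"dz":0.009,"roll":0},{"fingers":0.8,"dx":0.002,"dy":0.0008,"dz":0.01,"roll":0},{"fingers":0.8,"dx":0.002,"dy":0.0008,"dz":0.01,"roll":0}])

```text
time: 12.2
tool_pos: [0.5675, 0.0554, 0.2039]
tcp_rot: [3.137, 0.167, -0.001]
wrist_force: [-0.3, -1.3, -0.5]
width: 0.274
grip_force: 63.0
```

```bash
python3 f.py
```

```text
[-0.2229 -0.1864 -1.0481  0.5676  0.0554  0.2042 -0.9024 -0.0032] std [4.589e-01 6.777e-01 6.540e-01 0.000e+00 0.000e+00 1.000e-04 6.831e-01
 1.000e-04] 12.75
```

>>> step_arm(commands=[{"fingers":0.8,"dx":0.0004,"dy":0,"dz":0.001,"roll":0},{"fingers":0.8,"dx":0.0007,"dy":0,"dz":0.002,"roll":0},{"fingers":0.8,"dx":0.001,"dy":0,"dz":0.003,"roll":0},{"fingers":0.8,"dx":0.0014,"dy":0,"dz":0.0038,"roll":0},{"fingers":0.8,"dx":0.0014,"dy":0,"dz":0.0038,"roll":0},{"fingers":0.8,"dx":0.0014,"dy":0,"dz":0.0038,"roll":0}])

```text
time: 13.55
tool_pos: [0.5689, 0.0555, 0.2003]
tcp_rot: [-3.137, -0.167, 0.0]
wrist_force: [-0.4, 0.5, -1.8]
width: 0.272
grip_force: 63.0
```

```bash
python3 f.py
```

```text
[ 0.0505 -0.0944 -0.9361  0.569   0.0555  0.2004 -0.8934 -0.0073] std [0.569  0.6716 0.6225 0.     0.     0.     0.6563 0.    ] 14.1
```

>>> step_arm(commands=[{"fingers":0.8,"dx":0.0003,"dy":0,"dz":0.0007,"roll":0},{"fingers":0.8,"dx":0.0005,"dy":0,"dz":0.0014,"roll":0},{"fingers":0.8,"dx":0.0007,"dy":0,"dz":0.0019,"roll":0},{"fingers":0.8,"dx":0.0007,"dy":0,"dz":0.0019,"roll":0},{"fingers":0.8,"dx":0.0007,"dy":0,"dz":0.0019,"roll":0}])

```text
time: 14.78
tool_pos: [0.5697, 0.0556, 0.1985]
tcp_rot: [3.137, 0.167, 0.0]
wrist_force: [-0.2, -0.9, 0.7]
width: 0.272
grip_force: 63.0
```

```bash
python3 f.py
```

```text
[-0.4005 -0.3365  0.3094  0.5697  0.0556  0.1985  0.4391 -0.0093] std [0.2341 0.5899 0.3923 0.     0.     0.     0.3606 0.    ] 15.325
```

>>> step_arm(commands=[{"fingers":0.8,"dx":0.0003,"dy":0,"dz":0.0008,"roll":0},{"fingers":0.8,"dx":0.0006,"dy":0,"dz":0.0016,"roll":0},{"fingers":0.8,"dx":0.0009,"dy":0,"dz":0.0024,"roll":0},{"fingers":0.8,"dx":0.0012,"dy":0,"dz":0.0032,"roll":0},{"fingers":0.8,"dx":0.0014,"dy":0,"dz":0.004,"roll":0},{"fingers":0.8,"dx":0.0017,"dy":0,"dz":0.0047,"roll":0},{"fingers":0.8,"dx":0.0017,"dy":0,"dz":0.0047,"roll":0},{"fingers":0.8,"dx":0.0017,"dy":0,"dz":0.0047,"roll":0}])

```text
time: 16.38
tool_pos: [0.5714, 0.0557, 0.1938]
tcp_rot: [3.137, 0.167, 0.0]
wrist_force: [-1.2, 0.3, 2.7]
width: 0.273
grip_force: 63.2
```

```bash
python3 f.py; python3 f.py
python3 - <<'E'
from h import *
a,D=read_camera("scene")
cv2.imwrite("pics/s8.png",cv2.resize(a[145:215,310:380],(600,600),interpolation=cv2.INTER_CUBIC))
E
```

```text
[-0.9711 -0.2144  2.2015  0.5714  0.0558  0.1938  2.4068 -0.0143] std [0.4223 0.4857 0.4854 0.     0.     0.     0.5096 0.    ] 16.925
[-1.1896  0.1365  2.5653  0.5714  0.0558  0.1938  2.8104 -0.0143] std [0.573  0.3935 0.6187 0.     0.     0.     0.5955 0.    ] 17.525
```

View pics/s8.png

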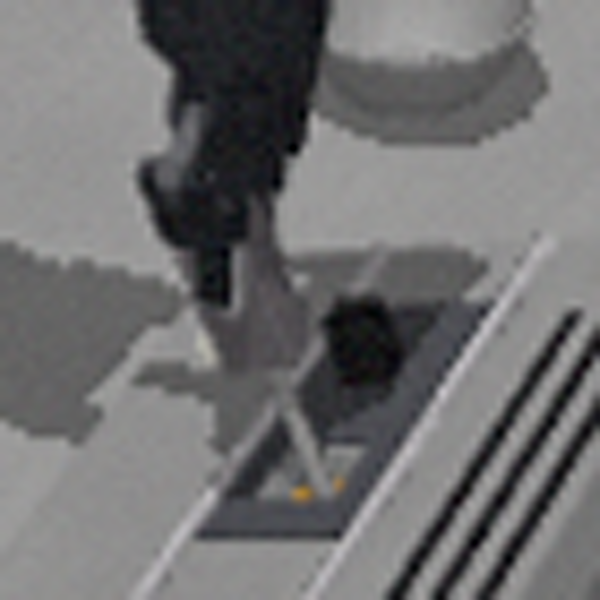

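The stem's tip stands inside the window on the sunk disc, at about crop (322,490), with orange visible on both sides at (302,493) and (337,483). The mean push is about 3.5 N along the panel normal, so the disc is sunk about 6 mm. Handing in.

```bash
python3 -c "
from workcell import *
print(finish_job())"
```

```text
the job is handed in; nothing more can be done
None
```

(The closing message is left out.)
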